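# Start the thumbscrew of the key-hook bracket

## Task

Start the black thumbscrew of the spare-key hook bracket in its thread: first turn it backward (counterclockwise seen from above) until you feel it drop into the thread, then forward (clockwise) one full turn so that it is caught but far from tight. Finish while still gripping the head of the screw and holding it still, so that the bracket can be squared up. Leave the tealight holder, pen block and flashlight where they stand.

Things in the scene. Friction and masses are not known exactly. Their poses are not given: they have to be found in the camera images.
- screw_grip (a point): Centre of the thumbscrew's round black ribbed head (half-way up, on its vertical axis): 40 mm across, 24 mm tall, can be gripped from above at any yaw. z is up, x along the pointer rib. At the start 66 mm above the shelf; it sinks with the screw. Held on its axis by the boss; it cannot be pulled out (lifts 2 mm at most). Turns against light friction (0.04 N m) and stays where it is left.
- screw_pointer (a point): Outer end of the thin steel pointer rib on the head's flat top, 18 mm from the axis, 81 mm above the shelf at the start. The rib runs from the centre to the rim, 4 mm wide, 3.5 mm tall. The screw (0.14 kg) falls by its own weight when let go, but while gripped it stays at the fingers' height: the drop shows only when the grip is eased or the hand is lowered with it.
- boss_top (a point): Centre of the top face of the bracket's fixed round aluminium boss, 36 mm across, 40 mm above the shelf, right below the head; at the start 14 mm of the 19 mm thick steel shank shows between. The bracket's 6 mm base plate is 56 mm wide and reaches 50 mm from the axis along this point's +x and 74 mm along -x; two chrome hooks, 29 mm tall, reach to 104 mm along -x.
- screw (a joint): Turning of the thumbscrew, rad: 0 at the start, growing forward (clockwise from above), negative backward. The thread begins at an unknown place 0.7 to 2.3 rad backward of the start. Up to there the screw rides level on the thread's end; past it, within a gap 1.8 rad wide, it drops into the thread; beyond the gap it would ride level again.
- sink (a joint): How far the thumbscrew has sunk towards the boss, m: 0 riding on the thread's end (14 mm gap under the head), 0.005 when dropped at the thread's beginning (0.0008 less per rad turned farther backward in the gap), then 0.005 more per full turn forward (0.010 after one turn); hard up at 0.0135. About 0.8 mm vertical play in the thread.
- tealight: Loose frosted tealight holder, an open cup 72 mm across and 62 mm tall; origin at the centre of its underside. To be left alone.
- penblock: Loose maple block with pen holes, 90 by 70 by 45 mm; origin at the centre of its underside. To be left alone.
- flashlight: Loose compact steel flashlight standing on its tail, 36 mm across at the head and 105 mm tall; origin at the centre of its underside. To be left alone.
Things that resemble listed ones, but are neither listed nor needed, are in the scene too. There is more than one size of the part that bears screw_grip; the job needs the largest.

How it is judged (in metres and radians):
On the way:
1. the screw, turned backward, has dropped into its thread (value of joint screw below -0.4 rad and value of joint sink between 0.003 and 0.0065 m), for 0.1 s.
At the end, for the whole second after the job is handed in: The thumbscrew has sunk 7.8 to 11.8 mm (about one turn into the thread: one full turn from the drop gives 10 mm), stands still, and the fingers still grip its head with at least 4 N; tealight holder, pen block and flashlight are within 15 mm of their places (value of joint sink between 0.0078 and 0.0118 m and contact force between the fingers and screw above 4 N and velocity of joint screw between -0.1 and 0.1 rad/s and distance of each of tealight, penblock, flashlight from where it was at the start of the episode below 0.015 m); the arm keeps its last pose, push and grip.
It fails at once if the screw is run down hard (value of joint sink above 0.0128 m).
It fails at once if a bystander is pushed away or tipped (distance of any of tealight, penblock, flashlight from where it was at the start of the episode above 0.02 m or angle between any of tealight, penblock, flashlight's own z axis and vertical above 0.3 rad).
It also fails if it takes over 67 s, if anything falls off the work surface, if the arm or the gripper's body presses on something with over 40 N, if the wrist force passes 120 N, or if a joint passes its speed limit or range.

## Robot

A 6-joint arm with a two-finger parallel gripper is mounted at the origin on the work surface. World frame = base frame: x ahead of the robot, y to its left, z up, the work surface at z = 0. Lengths are in mm, angles in rad, forces in N, time in s.
With the tool pointing down it reaches from about 350 to 1000 mm from the base axis. Payload 7.1 kg.
Tool frame: the origin (TCP) lies on the centre line of the jaws, within the pads' length; the fingertips stand ctrl.tip_reach ahead of it and the grasp point (between the pads) is the TCP (ctrl.tip_reach is the distance from the TCP to the fingertips, in mm); z points along the fingers, y is the direction in which the jaws open and shut (so a half turn about z gives the same grasp; the last joint's range is limited). The gripper opens to 85 mm and grips with 20 to 120 N. Pads are 22 mm wide; open, the fingers measure 114 mm over their backs; the gripper's body (76 mm by 85 mm) begins 54 mm behind the grasp point. The pads swing forward as they close: fully open they stand 13 mm farther back than shut.
Start: joints at [1.298, 0.423, 1.63, -0, 1.089, -0.019], TCP at [156.896, 604.97, 250.319] pointing down, gripper open.
Joint ranges: [-3, 3], [-0.9, 2.11], [0.09, 2.58], [-1.31, 4.45], [0.11, 2.69], [-2.54, 2.54]. Speed limits (rad/s): [2.39, 2.39, 3.01, 3.14, 3.14, 3.14].

## Interface

Orientations are given as a unit quaternion [w, x, y, z].
In Python, from bench import ctrl gives the robot as it stands.
- The arm moves only by the tool servo_tool, never from a script. Its arguments are lists of equal length, an entry for each row: "gripper": the opening, from 0 (shut) to 1 (fully open); "dp": the shift along the tool's x, y, z in m, a list of three; "spin": the turn about the tool's z in rad. In form: {"gripper": [gripper, ...], "dp": [[tx, ty, tz], ...], "spin": [spin, ...]}. A call has 1 to 20 rows; each row shifts and turns the commanded pose from where the row before left it, along the tool's axes as they then stand; what a row does not reach is not made up. A row lasts 1/12 s, in which the tool goes at most 41.7 mm and 7.16 degrees, less where a joint would pass 70% of its speed; a pose out of reach is approached as far as the arm can. A call is refused whole if a number of a shift passes 0.0417 or a number of a turn 0.125, either way. A call with a gripper value outside its range is refused whole. The fingers move at their own pace and stop on an object; the grip force is fixed at half the most. Time passes only in rows, so rows that do not move let the fingers close. It gives the time, the measured TCP pose, the force and the opening at its end, in the units of the state.
- ctrl.get_obs(): the state, without advancing time (a new reading comes with each control period).
- ctrl.read_camera(name): name is "scene" or "top" or "wrist"; returns a dict with "frame" (420x560x3 uint8, red, green, blue), "depth" (420x560 float32, mm along the optical axis (not along the pixel's ray), 0 where there is no reading), "fx", "fy", "cx", "cy" (pixels), "camera_from_world" (4x4, takes a point from world to camera coordinates); the wrist camera has in their place "T_tool_cam" (4x4, takes a point from camera to tool coordinates, whose origin is the TCP and whose axes are the flange's). Camera axes: x right, y up, looking along -z (the intrinsics and any distortion apply to the point x, -y, -z); pixel columns grow to the right and rows downward; lengths in mm; the calibration is good to about 2 mm. The wrist camera is an equidistant fisheye: a pixel r from the principal point sees the ray r / f radians off the axis. A picture is of the moment at which its call begins: read the wrist's pose just before it.
- ctrl.finish_job(): hands the job in, once; it reports no verdict.
The state is a dict: "clock": time; "q": joint angles; "qvel": joint speeds; "tau": joint torques, N m; "ee_pos": TCP position; "ee_rot": TCP orientation; "contact_force": force on the tool from outside, world axes, zero at the start; "moment": the same for the moment, N m; "finger_gap": opening from 0.0 (shut) to 1.0 (fully open).
Only numpy, scipy, OpenCV 4.12 (cv2) and the standard library are available. Lean on these libraries where they do the work, as an engineer would, in place of code of your own. Each camera call takes 0.05 s, during which the arm holds its last target.

## Working session

There is one attempt and no reset: what is moved stays moved. The work goes in short steps, Python scripts to look and compute and a tool call to move; the robot and the scene stay as the last step left them, time stands still between calls to the robot, and variables do not carry over. Pictures are saved under pics/ and viewed, and the job is handed in when it is done.

Besides the shell and the picture viewer there is one more tool, called as name(argument=value, ...) on one line, values as JSON. servo_tool: Moves the arm, as the interface text tells. Its arguments: {"type":"object","properties":{"gripper":{"type":"array","items":{"type":"number"}},"dp":{"type":"array","items":{"type":"array","items":{"type":"number"}}},"spin":{"type":"array","items":{"type":"number"}}},"required":["gripper","dp","spin"]}

```bash
mkdir -p pics; ls; cat > h.py <<'E'
import numpy as np, cv2
from bench import ctrl
def save(name,fn):
    d=ctrl.read_camera(name); cv2.imwrite('pics/'+fn+'.png',d['frame'][:,:,::-1]); np.savez('pics/'+fn+'.npz',**{k:v for k,v in d.items()}); return d
def world(d,u,v):
    z=float(d['depth'][v,u]); p=np.array([(u-d['cx'])/d['fx']*z,-(v-d['cy'])/d['fy']*z,-z,1])
    return (np.linalg.inv(d['camera_from_world'])@p)[:3]
def proj(d,P):
    c=d['camera_from_world']@np.r_[P,1]; return d['cx']+d['fx']*c[0]/-c[2], d['cy']+d['fy']*c[1]/c[2]
E
python3 - <<'E'
from h import *
o=ctrl.get_obs(); print(o, ctrl.tip_reach)
for n in ['scene','top','wrist']:
    d=save(n,n+'0'); print(n,{k:v for k,v in d.items() if k not in('frame','depth')})
E
```

```text
pics
{'clock': 0.0, 'q': array([ 1.29800019e+00,  4.23856141e-01,  1.63071453e+00, -1.82839126e-05,
        1.08860359e+00, -1.90331269e-02]), 'qvel': array([-0.00195127,  0.00022471, -0.00222906,  0.00058315, -0.00021621,
        0.00150551]), 'tau': array([-1.01595881e-03, -5.57371545e+01, -2.81751037e+01,  4.78225161e-05,
        7.34583096e-03, -4.11911674e-05]), 'ee_pos': array([156.76100337, 604.47057085, 249.52648121]), 'ee_rot': array([-1.06970670e-04,  1.26537084e-01,  9.91961562e-01, -7.83577732e-04]), 'contact_force': array([-0.49727395, -0.39748162, -0.78108435]), 'moment': array([-0.055226  , -0.02023593, -0.02581359]), 'finger_gap': 0.9989856079946574} 19.0
scene {'fx': 539.3096060052236, 'fy': 539.3096060052236, 'cx': 275.51470338971944, 'cy': 194.55066167462905, 'camera_from_world': array([[-2.21308461e-01,  9.75075578e-01, -1.58171621e-02,
         1.41925480e+02],
       [-7.97862745e-01, -1.71713429e-01,  5.77866367e-01,
         4.10425726e+02],
       [ 5.60747362e-01,  1.40506641e-01,  8.15978112e-01,
        -1.47151537e+03],
       [ 0.00000000e+00,  0.0000000
[... 287 characters left out ...]
,  7.04107438e-03,  1.74768053e-01,
        -5.88996745e+02],
       [-1.74771118e-01, -1.82398844e-04,  9.84609071e-01,
        -9.32380354e+02],
       [ 0.00000000e+00,  0.00000000e+00,  0.00000000e+00,
         1.00000000e+00]])}
wrist {'fx': 325.19226210127806, 'fy': 325.19226210127806, 'cx': 283.01441788177294, 'cy': 209.53005723074864, 'T_tool_cam': array([[ 1.19760654e-03,  9.58543053e-01,  2.84945224e-01,
         7.20607605e+01],
       [ 9.99999017e-01, -9.40362435e-04, -1.03959447e-03,
        -4.11047479e-01],
       [-7.28544276e-04,  2.84946189e-01, -9.58543238e-01,
        -1.23748558e+02],
       [ 0.00000000e+00,  0.00000000e+00,  0.00000000e+00,
         1.00000000e+00]])}
```

View pics/scene0.png

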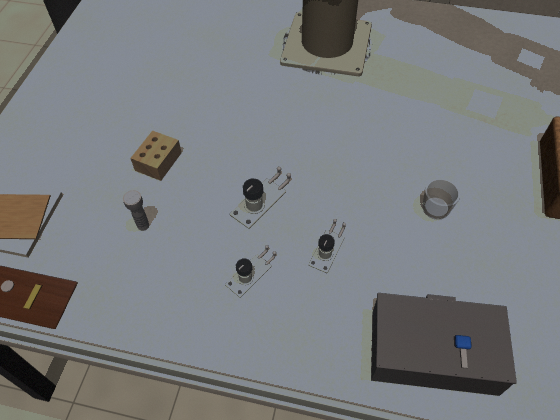

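View pics/top0.png

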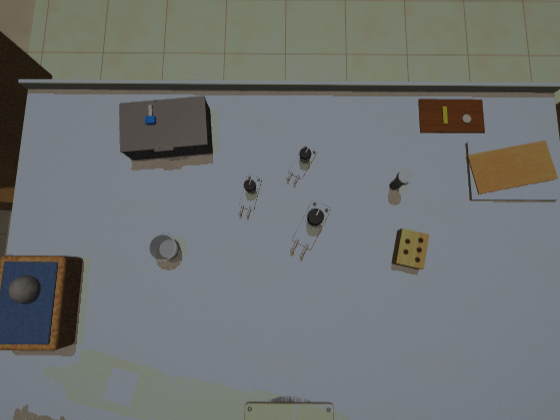

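View pics/wrist0.png

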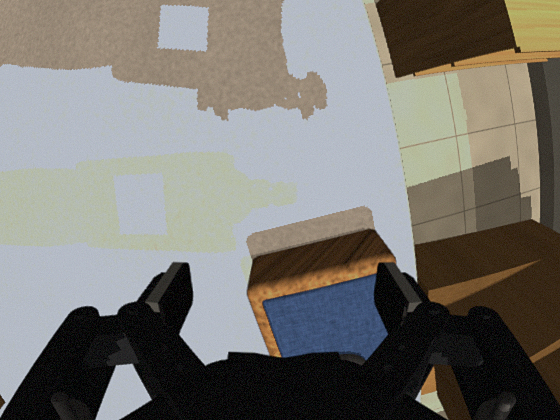

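Three bracket screws appear in top: (316,217), (250,186) and (305,154). The one at (316,217), which is (253,190) in scene, looks the largest. I'll measure its head and confirm in a crop.

```bash
python3 - <<'E'
from h import *
for n in ['scene','top']:
    d=dict(np.load(f'pics/{n}0.npz')); 
    H,W=d['depth'].shape; vv,uu=np.mgrid[:H,:W]; z=d['depth'].astype(float)
    P=np.stack([(uu-d['cx'])/d['fx']*z,-(vv-d['cy'])/d['fy']*z,-z,np.ones_like(z)],-1)@np.linalg.inv(d['camera_from_world']).T
    np.save(f'pics/{n}P.npy',P[...,:3])
    for c in ([(253,188),(244,268),(326,242)] if n=='scene' else [(316,217),(250,186),(305,154)]):
        m=(z>0)&(abs(uu-c[0])<22)&(abs(vv-c[1])<22)
        Q=P[m][:,:3]; zs=np.sort(Q[:,2])
        top=Q[:,2]>zs[-15]-5
        # highest plane
        print(n,c,'zmax',zs[-5:].round(1),'n',top.sum(),'ctr',((Q[top].min(0)+Q[top].max(0))/2).round(1),'ext',np.ptp(Q[top],axis=0).round(1))
    crop=d['frame'][(120 if n=='scene' else 120):(310 if n=='scene' else 270),200:360][:,:,::-1]
    cv2.imwrite(f'pics/{n}crop.png',cv2.resize(crop,None,fx=3,fy=3,interpolation=cv2.INTER_CUBIC))
E
```

```text
scene (253, 188) zmax [82.1 82.6 82.7 83.1 83.6] n 219 ctr [562.6 -64.2  79.7] ext [40.6 38.6  7.8]
scene (244, 268) zmax [61.7 61.8 62.1 62.5 62.6] n 165 ctr [731.2 -40.3  59. ] ext [30.8 28.3  7.2]
scene (326, 242) zmax [61.6 62.1 62.3 63.  63.5] n 158 ctr [646.1 103.5  59.5] ext [29.3 29.5  8. ]
top (316, 217) zmax [80.9 81.1 81.2 81.5 81.8] n 175 ctr [563.6 -63.2  78.4] ext [38.  39.6  6.8]
top (250, 186) zmax [60.3 60.4 60.4 60.6 61. ] n 98 ctr [646.3 104.2  57.6] ext [28.7 25.9  6.8]
top (305, 154) zmax [62.2 62.2 62.5 62.5 63. ] n 88 ctr [733.6 -39.7  59.2] ext [28.5 26.1  7.6]
```

View pics/scenecrop.png

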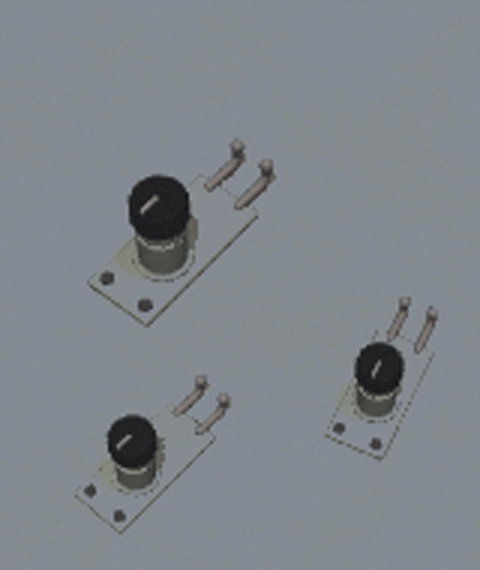

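View pics/topcrop.png

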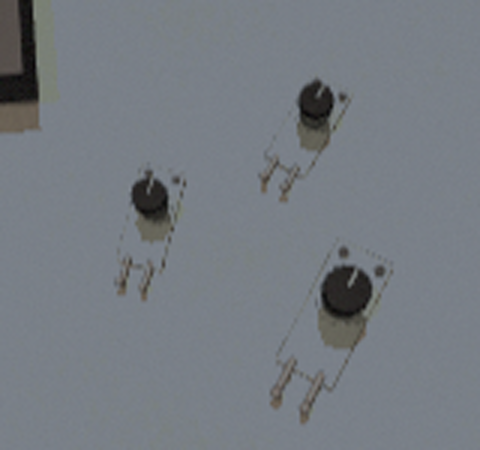

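The thumbscrew at (253,190) in scene and (316,217) in top is the one meant. Its head is 40 mm across with its top at about 80 mm; the other two are about 29 mm across and 60 mm high. Its axis is near (563,-64). Moving over it now.

servo_tool(gripper=[1, 1, 1, 1, 1, 1, 1, 1, 1, 1, 1, 1, 1, 1, 1, 1, 1, 1, 1, 1], dp=[[-0.025, -0.024, 0], [-0.025, -0.024, 0], [-0.025, -0.024, 0], [-0.025, -0.024, 0], [-0.025, -0.024, 0], [-0.025, -0.024, 0], [-0.025, -0.024, 0], [-0.025, -0.024, 0], [-0.025, -0.024, 0], [-0.025, -0.024, 0], [-0.025, -0.024, 0], [-0.025, -0.024, 0], [-0.025, -0.024, 0], [-0.025, -0.024, 0], [-0.025, -0.024, 0], [-0.025, -0.024, 0], [-0.025, -0.024, 0], [-0.025, -0.024, 0], [-0.025, -0.024, 0], [-0.025, -0.024, 0]], spin=[0, 0, 0, 0, 0, 0, 0, 0, 0, 0, 0, 0, 0, 0, 0, 0, 0, 0, 0, 0])

```text
clock: 1.82
ee_pos: [520.8, 13.1, 250.2]
ee_rot: [-0.0, 0.127, 0.992, 0.0]
contact_force: [0.8, 0.4, -0.1]
finger_gap: 1.002
```

```bash
cat >> h.py <<'E'
from scipy.spatial.transform import Rotation as R
def st(target=None):
    o=ctrl.get_obs(); w,x,y,z=o['ee_rot']; Rm=R.from_quat([x,y,z,w]).as_matrix()
    print('t',round(o['clock'],2),'p',o['ee_pos'].round(2),'q',o['q'].round(3),'F',o['contact_force'].round(1),'M',o['moment'].round(2),'gap',round(o['finger_gap'],4),'ytool',Rm[:,1].round(3), 'yaw',round(float(np.arctan2(Rm[1,1],Rm[0,1])),4))
    if target is not None: print('tool delta mm',(Rm.T@(np.array(target)-o['ee_pos'])).round(2))
    return o,Rm
E
python3 -c "
from h import *
st([563.2,-63.7,150])"
```

```text
t 1.82 p [520.83  13.1  250.21] q [ 0.002  0.271  1.858  0.     1.012 -1.315] F [ 0.8  0.4 -0.1] M [-0.01 -0.02  0.  ] gap 1.0018 ytool [ 0.251  0.968 -0.   ] yaw 1.3168
tool delta mm [-60.34 -63.69 100.19]
```

servo_tool(gripper=[1, 1, 1, 1, 1, 1, 1, 1, 1, 1, 1, 1, 1, 1, 1, 1, 1, 1, 1], dp=[[-0.02, -0.0212, 0.02], [-0.02, -0.0212, 0.02], [-0.02, -0.0212, 0.02], [0, 0, 0], [0, 0, 0], [0, 0, 0], [0, 0, 0], [0, 0, 0], [0, 0, 0], [0, 0, 0], [0, 0, 0], [0, 0, 0], [0, 0, 0], [0, 0, 0], [0, 0, 0], [0, 0, 0], [0, 0, 0], [0, 0, 0], [0, 0, 0]], spin=[0, 0, 0, 0.12, 0.12, 0.12, 0.12, 0.12, 0.12, 0.12, 0.12, 0.12, 0.12, 0.12, 0.12, 0.12, 0.12, 0, 0])

```text
clock: 3.4
ee_pos: [562.3, -61.8, 190.1]
ee_rot: [-0.0, 0.822, 0.569, -0.0]
contact_force: [-0.0, -0.3, 0.1]
finger_gap: 0.999
```

```bash
python3 -c "
from h import *
st([563.2,-63.7,150]); d=save('wrist','w1'); st([563.2,-63.7,66])"
```

```text
t 3.4 p [562.32 -61.78 190.15] q [-0.13   0.415  1.807  0.     0.92   0.229] F [-0.  -0.3  0.1] M [-0.01 -0.    0.01] gap 0.9986 ytool [ 0.936 -0.352 -0.   ] yaw -0.3594
tool delta mm [-1.48  1.51 40.15]
t 3.45 p [562.38 -61.82 190.2 ] q [-0.131  0.415  1.807  0.     0.92   0.229] F [ 0.  -0.1 -0.1] M [ 0.   -0.    0.02] gap 1.003 ytool [ 0.936 -0.352 -0.   ] yaw -0.3592
tool delta mm [ -1.46   1.45 124.2 ]
```

View pics/w1.png

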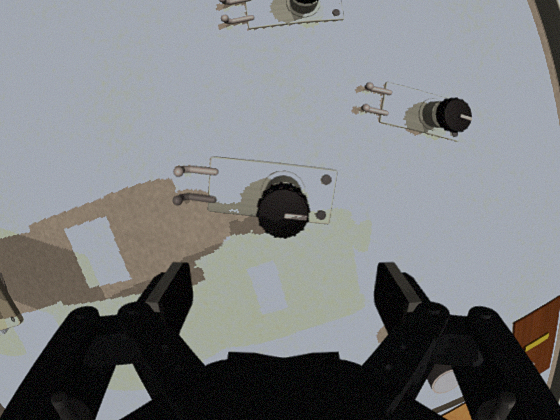

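The wrist view shows the big head at (284,210), between the jaws, with its pointer running right towards (306,216). I'll compute the head's axis from this view.

```bash
cat >> h.py <<'E'
def wristcloud(d,o):
    z=d['depth'].astype(float); H,W=z.shape; vv,uu=np.mgrid[:H,:W]
    a=(uu-d['cx'])/d['fx']; b=(vv-d['cy'])/d['fy']; r=np.hypot(a,b)+1e-9; t=np.tan(r)/r
    C=np.stack([a*t*z,-b*t*z,-z,np.ones_like(z)],-1)@d['T_tool_cam'].T
    w,x,y,q=o['ee_rot']; Rm=R.from_quat([x,y,q,w]).as_matrix()
    return C[...,:3]@Rm.T+o['ee_pos'], C[...,:3], uu,vv
E
python3 - <<'E'
from h import *
d=dict(np.load('pics/w1.npz')); o=ctrl.get_obs()
P,C,uu,vv=wristcloud(d,o)
m=(abs(uu-284)<40)&(abs(vv-210)<40)&(d['depth']>0)
Q=P[m]; print(np.percentile(Q[:,2],[1,50,95,99]))
t=(Q[:,2]>74)&(Q[:,2]<90)
pts=Q[t][:,:2]; c,r=cv2.minEnclosingCircle(pts.astype(np.float32)); print(c,r,np.median(Q[t][:,2]),t.sum())
cc=P[(d['frame'].sum(-1)>0)&m&(P[...,2]>74)]
# pointer: bright pixels on head top
br=m&(P[...,2]>74)&(d['frame'].mean(-1)>100); B=P[br]; print('pointer',B.mean(0).round(1),len(B))
v=B.mean(0)[:2]-np.array(c); print('ptr yaw',np.arctan2(v[1],v[0]))
E
```

```text
[-1.11227394  6.79639403 78.37025497 80.79097782]
(562.0144653320312, -63.51836013793945) 20.854259490966797 77.5731297281126 2038
pointer [569.1 -67.2  80.7] 69
ptr yaw -0.48539993347392296
```

servo_tool(gripper=[1, 1, 1, 1, 1, 1, 1], dp=[[-0.0016, 0.001, 0.022], [0, 0, 0.03], [0, 0, 0.03], [0, 0, 0.02], [0, 0, 0.012], [0, 0, 0.008], [0, 0, 0]], spin=[0, 0, 0, 0, 0, 0, 0])

```text
clock: 4.03
ee_pos: [562.2, -63.6, 67.1]
ee_rot: [-0.001, 0.823, 0.568, -0.001]
contact_force: [0.7, -0.7, 1.0]
finger_gap: 0.996
```

```bash
python3 -c "
from h import *
st([562.7,-63.6,68]); d=save('wrist','w2')"
```

```text
t 4.03 p [562.25 -63.59  67.12] q [-0.134  0.607  1.854 -0.     0.683  0.228] F [ 0.7 -0.7  1. ] M [ 0.04  0.03 -0.04] gap 0.9964 ytool [ 0.935 -0.354 -0.002] yaw -0.3617
tool delta mm [ 0.15  0.43 -0.88]
```

View pics/w2.png

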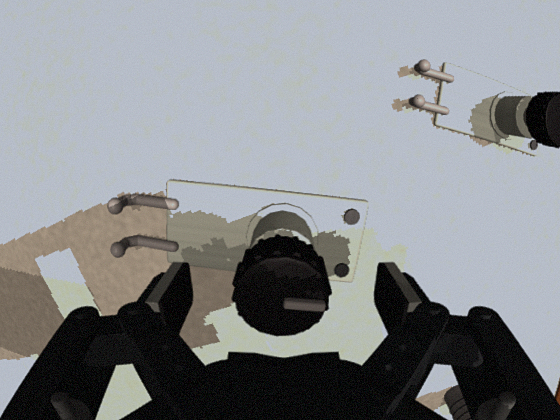

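The head is centred between the jaws: head x≈281, jaws at 189 and 375. Closing.

servo_tool(gripper=[0.3, 0.3, 0.3, 0.3, 0.3, 0.3, 0.3, 0.3, 0.3, 0.3], dp=[[0, 0, 0], [0, 0, 0], [0, 0, 0], [0, 0, 0], [0, 0, 0], [0, 0, 0], [0, 0, 0], [0, 0, 0], [0, 0, 0], [0, 0, 0]], spin=[0, 0, 0, 0, 0, 0, 0, 0, 0, 0])

```text
clock: 4.92
ee_pos: [562.1, -63.2, 69.2]
ee_rot: [-0.001, 0.823, 0.568, -0.0]
contact_force: [-5.3, 3.3, 7.5]
finger_gap: 0.452
```

```bash
python3 -c "
from h import *
st([562.7,-63.6,68]); d=save('wrist','w3')"
```

```text
t 4.92 p [562.05 -63.25  69.23] q [-1.330e-01  6.030e-01  1.854e+00  1.000e-03  6.850e-01  2.290e-01] F [-5.3  3.3  7.5] M [ 0.36  0.68 -0.05] gap 0.4522 ytool [ 0.935 -0.355 -0.001] yaw -0.363
tool delta mm [-0.1   0.73  1.23]
```

View pics/w3.png

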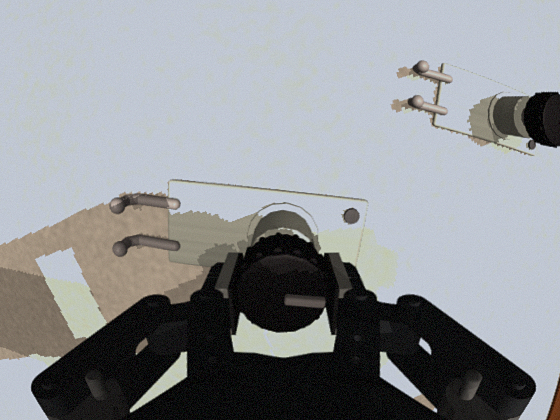

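Gripped, with a light downward bias of about 7 N. I'll turn backward with a bit more downward bias and watch for the hand sinking.

servo_tool(gripper=[0.3, 0.3, 0.3, 0.3, 0.3, 0.3, 0.3, 0.3], dp=[[0, -0.0004, 0.001], [0, 0, 0.001], [0, 0, 0], [0, 0, 0], [0, 0, 0], [0, 0, 0], [0, 0, 0], [0, 0, 0]], spin=[0, 0, -0.12, -0.12, -0.12, -0.12, -0.12, 0])

```text
clock: 5.63
ee_pos: [562.0, -63.2, 66.5]
ee_rot: [-0.0, 0.617, 0.787, -0.0]
contact_force: [-1.6, 3.2, -1.7]
finger_gap: 0.448
```

```bash
python3 -c "
from h import *
st([562.7,-63.6,68])"
```

```text
t 5.63 p [561.98 -63.19  66.46] q [-1.330e-01  6.080e-01  1.855e+00  1.000e-03  6.790e-01 -3.750e-01] F [-1.6  3.2 -1.7] M [0.43 0.09 0.04] gap 0.4478 ytool [ 0.971  0.239 -0.001] yaw 0.2413
tool delta mm [-0.57  0.6  -1.54]
```

servo_tool(gripper=[0.3, 0.3, 0.3, 0.3, 0.3, 0.3, 0.3, 0.3], dp=[[0, 0, 0], [0, 0, 0], [0, 0, 0], [0, 0, 0], [0, 0, 0], [0, 0, 0], [0, 0, 0], [0, 0, 0]], spin=[-0.12, -0.12, -0.12, -0.12, -0.12, -0.12, 0, 0])

```text
clock: 6.3
ee_pos: [562.0, -63.1, 66.3]
ee_rot: [-0.001, 0.305, 0.952, 0.0]
contact_force: [-1.7, 4.9, -2.0]
finger_gap: 0.448
```

```bash
python3 - <<'E'
from h import *
o,_=st([562.7,-63.6,68]); d=save('wrist','w4')
P,C,uu,vv=wristcloud(d,o)
for y0,y1,x0,x1 in [(270,320,250,310)]:
    print(np.median(P[y0:y1,x0:x1,2]), np.median(P[y0:y1,x0:x1,0]))
d3=dict(np.load('pics/w3.npz'))
print(np.median(d3['depth'][270:320,250:310]),np.median(d['depth'][270:320,250:310]))
E
```

```text
t 6.3 p [561.97 -63.08  66.31] q [-1.330e-01  6.080e-01  1.855e+00  1.000e-03  6.790e-01 -1.085e+00] F [-1.7  4.9 -2. ] M [1.   0.17 0.1 ] gap 0.448 ytool [ 0.581  0.814 -0.   ] yaw 0.9509
tool delta mm [-0.89  0.   -1.69]
73.79021804312757 560.6294797586085
131.14351 131.21158
```

View pics/w4.png

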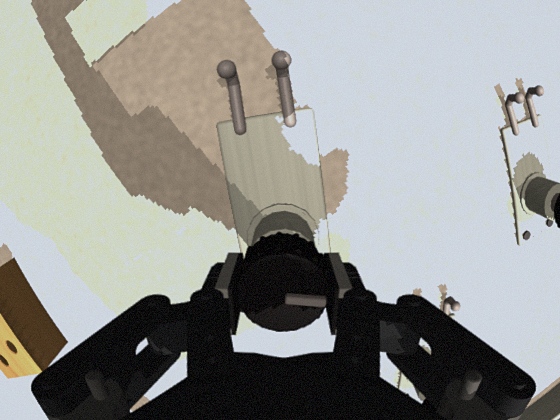

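```bash
python3 - <<'E'
from h import *
z={'w2':67.12,'w3':69.23,'w4':66.31}
for k in z:
    d=dict(np.load(f'pics/{k}.npz')); o=dict(ee_rot=[0,.305,.952,0],ee_pos=np.array([0,0,z[k]]))
    P,C,_,_=wristcloud(d,o); r=P[275:325,255:285,2]; print(k,np.median(r), np.percentile(P[280:320,250:310,2],[5,95]))
    # table ref
    t=P[60:200,:60 if k!='w4' else 60,2]; print(' table',np.median(t), np.median(P[150:200,200:340,2]))
E
```

```text
w2 77.55155060804185 [76.69505802 80.9427059 ]
 table -0.2531683446455446 0.3652534062511279
w3 76.60963997235342 [75.76315231 79.88818057]
 table -0.17957927302906285 0.3573557921633892
w4 73.7310746779811 [72.85752408 77.11411697]
 table -0.07637675805206356 5.712000682815258
```

The head top is down about 3–4 mm, so the screw may already be in the thread. I'll lower the hand a little to feel for the bottom.

servo_tool(gripper=[0.3, 0.3, 0.3, 0.3, 0.3, 0.3], dp=[[0, 0, 0.001], [0, 0, 0.001], [0, 0, 0.001], [0, 0, 0], [0, 0, 0], [0, 0, 0]], spin=[0, 0, 0, 0, 0, 0])

```text
clock: 6.85
ee_pos: [562.2, -63.2, 64.3]
ee_rot: [-0.0, 0.304, 0.953, 0.0]
contact_force: [-5.4, 4.2, 9.3]
finger_gap: 0.448
```

```bash
cat >> h.py <<'E'
def headz(fn):
    o,_=st(); d=save('wrist',fn); P,C,_,_=wristcloud(d,o)
    print('head top z',round(float(np.median(P[275:325,255:285,2])),2),'in tool',round(float(np.median(C[275:325,255:285,2])),2))
E
python3 -c "
from h import *
headz('w5')"
```

```text
t 6.85 p [562.17 -63.25  64.26] q [-1.330e-01  6.120e-01  1.855e+00  1.000e-03  6.750e-01 -1.086e+00] F [-5.4  4.2  9.3] M [ 1.07  0.71 -0.06] gap 0.4484 ytool [0.58  0.815 0.   ] yaw 0.9522
head top z 71.7 in tool -7.44
```

It has bottomed with the head about 5 mm lower, at −1.31 rad, so it has dropped into the thread. Turning forward now, following the pitch at 0.1 mm per 0.12 rad.

servo_tool(gripper=[0.3, 0.3, 0.3, 0.3, 0.3, 0.3, 0.3, 0.3, 0.3, 0.3, 0.3, 0.3, 0.3, 0.3, 0.3, 0.3], dp=[[0, 0, -0.0005], [0, 0, 0.0001], [0, 0, 0.0001], [0, 0, 0.0001], [0, 0, 0.0001], [0, 0, 0.0001], [0, 0, 0.0001], [0, 0, 0.0001], [0, 0, 0.0001], [0, 0, 0.0001], [0, 0, 0.0001], [0, 0, 0.0001], [0, 0, 0.0001], [0, 0, 0.0001], [0, 0, 0.0001], [0, 0, 0]], spin=[0, 0.12, 0.12, 0.12, 0.12, 0.12, 0.12, 0.12, 0.12, 0.12, 0.12, 0.12, 0.12, 0.12, 0.12, 0])

```text
clock: 8.23
ee_pos: [561.8, -63.5, 61.9]
ee_rot: [-0.0, 0.913, 0.408, -0.001]
contact_force: [-1.5, 2.5, -6.9]
finger_gap: 0.449
```

```bash
python3 -c "
from h import *
headz('w6')"
```

```text
t 8.23 p [561.79 -63.51  61.94] q [-0.134  0.616  1.856 -0.     0.672  0.598] F [-1.5  2.5 -6.9] M [ 0.4   0.01 -0.05] gap 0.4494 ytool [ 0.745 -0.668 -0.001] yaw -0.7309
head top z 69.24 in tool -7.3
```

View pics/w6.png

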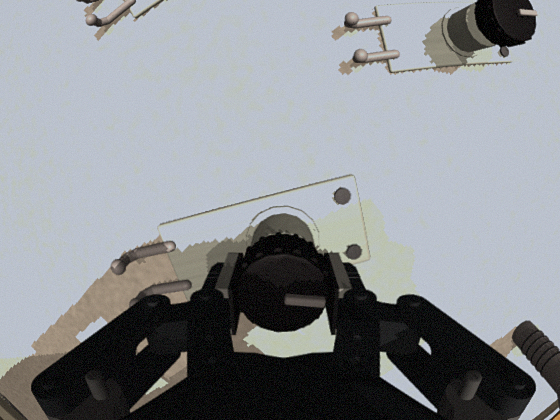

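The height is slightly lower than expected. I'll ease the grip to measure the free-standing head height against w2.

servo_tool(gripper=[1, 1, 1, 1, 1, 1, 1], dp=[[0, 0, 0], [0, 0, 0], [0, 0, 0], [0, 0, 0], [0, 0, 0], [0, 0, 0], [0, 0, 0]], spin=[0, 0, 0, 0, 0, 0, 0])

```text
clock: 8.87
ee_pos: [562.6, -63.6, 62.6]
ee_rot: [0.0, 0.911, 0.411, 0.0]
contact_force: [0.3, 0.1, 0.2]
finger_gap: 1.0
```

```bash
python3 - <<'E'
from h import *
headz('w7'); 
for k,zz in (('w2',67.12),('w7',None)):
    d=dict(np.load(f'pics/{k}.npz'))
    o=ctrl.get_obs(); 
    if zz: o=dict(ee_rot=[0,.305,.952,0],ee_pos=np.array([0,0,zz]))
    P=wristcloud(d,o)[0]; a=P[230:340,225:335,2]; v=np.sort(a[a>60]); print(k,np.histogram(v,bins=np.arange(60,84,1)))
s=save('scene','scene1'); S0=dict(np.load('pics/scene0.npz'))
t=save('top','top1')
E
```

```text
t 8.87 p [562.63 -63.59  62.59] q [-0.134  0.615  1.855 -0.     0.671  0.589] F [0.3 0.1 0.2] M [-0.02  0.   -0.  ] gap 1.0 ytool [ 0.75  -0.661  0.   ] yaw -0.7228
head top z 66.75 in tool -4.16
w2 (array([  68,   75,   69,   70,   77,   78,   87,   64,   89,   84,   83,
         94,   90,  129,  239,  220, 1052, 3360, 1084,   86,  203,  141,
          9]), array([60, 61, 62, 63, 64, 65, 66, 67, 68, 69, 70, 71, 72, 73, 74, 75, 76,
       77, 78, 79, 80, 81, 82, 83]))
w7 (array([  70,   80,  104,  204,  191,  684, 3087, 1352,   98,  152,  149,
         17,    0,    0,    0,    0,    0,    0,    0,    0,    0,    0,
          0]), array([60, 61, 62, 63, 64, 65, 66, 67, 68, 69, 70, 71, 72, 73, 74, 75, 76,
       77, 78, 79, 80, 81, 82, 83]))
```

View pics/w7.png

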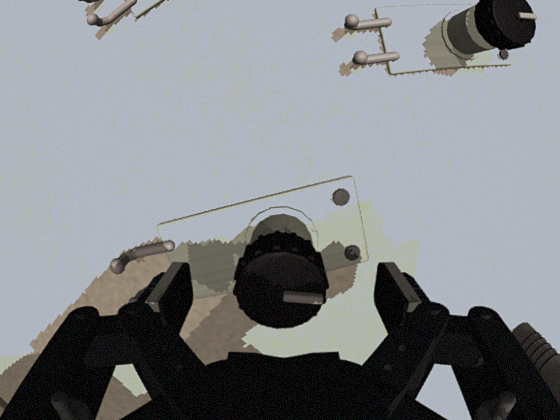

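View pics/scene1.png

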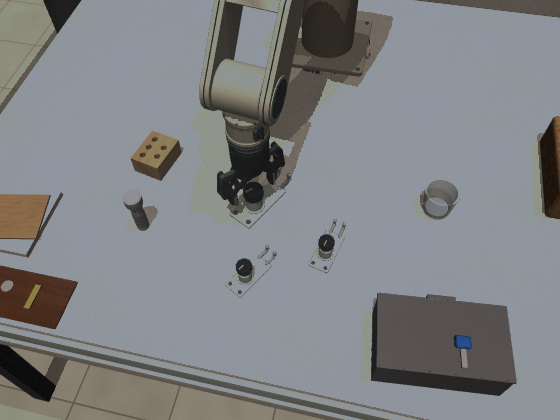

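```bash
python3 - <<'E'
from h import *
for n in ['scene0','scene1','top0','top1']:
    d=dict(np.load(f'pics/{n}.npz')); z=d['depth'].astype(float); H,W=z.shape; vv,uu=np.mgrid[:H,:W]
    P=(np.stack([(uu-d['cx'])/d['fx']*z,-(vv-d['cy'])/d['fy']*z,-z,np.ones_like(z)],-1)@np.linalg.inv(d['camera_from_world']).T)[...,:3]
    m=(np.hypot(P[...,0]-562.7,P[...,1]+63.6)<17)&(P[...,2]>55)&(P[...,2]<90)
    print(n,m.sum(),np.percentile(P[m][:,2],[10,30,50,70,90]).round(1) if m.sum() else '')
d0=cv2.imread('pics/scene0.png')[150:240,210:310]; d1=cv2.imread('pics/scene1.png')[150:240,210:310]
cv2.imwrite('pics/cmp.png',cv2.resize(np.hstack([d0,d1]),None,fx=4,fy=4,interpolation=cv2.INTER_CUBIC))
d=dict(np.load('pics/w7.npz'));P=wristcloud(d,ctrl.get_obs())[0]; print('table w7',np.median(P[60:160,20:200,2]),'plate',np.median(P[215:235,180:230,2]),'boss',P[225:250,282,2].round(1))
d=dict(np.load('pics/w2.npz'));o=dict(ee_rot=[0,.823,.568,0],ee_pos=np.array([562.2,-63.6,67.12]));P=wristcloud(d,o)[0]; print('table w2',np.median(P[60:160,20:200,2]),'boss',P[210:245,282,2].round(1))
E
```

```text
scene0 191 [74.9 76.6 77.8 78.9 80.4]
scene1 176 [64.7 66.  67.1 68.3 70.1]
top0 147 [75.  76.3 77.3 78.5 79.9]
top1 0 
table w7 0.017715366819054168 plate 5.950780328963713 boss [28.8 31.1 32.  33.7 35.4 36.6 37.6 39.1 46.  47.7 47.7 49.2 49.8 51.6
 52.8 54.2 55.8 56.8 57.7 59.  60.  59.8 61.  63.3 64.4]
table w2 -0.07066619478906944 boss [ 10.7  12.5  13.2  14.4  16.3  20.1  21.1  23.1  24.6  26.1  28.7  29.6
  30.   32.2  34.2  36.   37.6  38.5 190.9  39.   40.2  39.5  40.1  41.6
  40.2  41.   56.9  56.7  59.   59.9  60.6  61.3  62.2  63.5  65. ]
```

View pics/cmp.png

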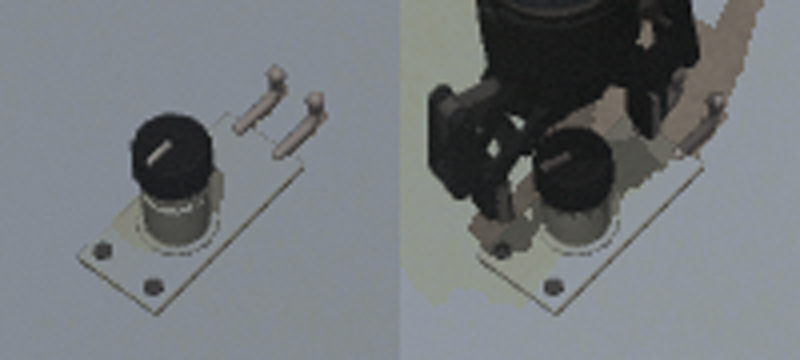

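The free head now stands about 10.7 mm below its start; scene and wrist agree (77.6 → 66.9). That is more than the net turn explains, and already inside the final band. No blind full turn, then: I'll regrip gently, turn back a little and see how sink follows the angle.

servo_tool(gripper=[0.3, 0.3, 0.3, 0.3, 0.3, 0.3, 0.3, 0.3, 0.3], dp=[[0, 0, 0], [0, 0, 0], [0, 0, 0], [0, 0, 0], [0, 0, 0], [0, 0, 0], [0, 0, 0], [0, 0, 0], [0, 0, 0]], spin=[0, 0, 0, 0, 0, 0, 0, 0, 0])

```text
clock: 9.77
ee_pos: [562.0, -63.2, 62.5]
ee_rot: [-0.0, 0.912, 0.411, -0.0]
contact_force: [-3.3, 2.7, 5.6]
finger_gap: 0.447
```

```bash
python3 -c "
from h import *
headz('w8')"
```

```text
t 9.77 p [561.95 -63.16  62.53] q [-1.330e-01  6.150e-01  1.856e+00  1.000e-03  6.720e-01  5.900e-01] F [-3.3  2.7  5.6] M [ 0.55  0.49 -0.01] gap 0.4472 ytool [ 0.75  -0.662 -0.001] yaw -0.7231
head top z 66.13 in tool -3.59
```

servo_tool(gripper=[0.3, 0.3, 0.3, 0.3, 0.3, 0.3, 0.3, 0.3, 0.3], dp=[[0, 0, -0.0004], [0, 0, -0.0001], [0, 0, -0.0001], [0, 0, -0.0001], [0, 0, -0.0001], [0, 0, -0.0001], [0, 0, -0.0001], [0, 0, -0.0001], [0, 0, 0]], spin=[0, -0.12, -0.12, -0.12, -0.12, -0.12, -0.12, -0.12, 0])

```text
clock: 10.57
ee_pos: [561.9, -63.1, 63.3]
ee_rot: [-0.001, 0.663, 0.749, -0.0]
contact_force: [-4.1, 3.5, 3.7]
finger_gap: 0.448
```

```bash
python3 -c "
from h import *
headz('w9')"
```

```text
t 10.57 p [561.87 -63.13  63.27] q [-1.330e-01  6.130e-01  1.856e+00  1.000e-03  6.740e-01 -2.550e-01] F [-4.1  3.5  3.7] M [0.68 0.33 0.03] gap 0.4476 ytool [ 0.993  0.121 -0.001] yaw 0.1217
head top z 66.86 in tool -3.59
```

Sink follows the pitch again (0.73 mm for 0.84 rad), now about 10 mm, mid-band. A small upward tug will check that the thread has really caught.

servo_tool(gripper=[0.3, 0.3, 0.3, 0.3, 0.3, 0.3], dp=[[0, 0, -0.0005], [0, 0, -0.0005], [0, 0, -0.0005], [0, 0, 0], [0, 0, 0], [0, 0, 0]], spin=[0, 0, 0, 0, 0, 0])

```text
clock: 11.12
ee_pos: [561.9, -63.2, 64.6]
ee_rot: [-0.001, 0.665, 0.747, -0.0]
contact_force: [-3.0, 5.3, -2.0]
finger_gap: 0.446
```

```bash
python3 -c "
from h import *
headz('w10')"
```

```text
t 11.12 p [561.88 -63.23  64.61] q [-0.133  0.611  1.855  0.     0.676 -0.249] F [-3.   5.3 -2. ] M [ 0.82  0.31 -0.07] gap 0.4458 ytool [ 0.993  0.116 -0.001] yaw 0.1158
head top z 68.2 in tool -3.58
```

servo_tool(gripper=[0.3, 0.3, 0.3, 0.3, 0.3, 0.3], dp=[[0, 0, -0.0005], [0, 0, -0.0005], [0, 0, -0.0005], [0, 0, 0], [0, 0, 0], [0, 0, 0]], spin=[0, 0, 0, 0, 0, 0])

```text
clock: 11.67
ee_pos: [561.9, -63.3, 65.9]
ee_rot: [-0.001, 0.665, 0.747, -0.0]
contact_force: [-1.4, 5.2, -4.7]
finger_gap: 0.444
```

```bash
python3 -c "
from h import *
headz('w11')"
```

```text
t 11.67 p [561.93 -63.27  65.93] q [-0.133  0.609  1.855  0.     0.679 -0.25 ] F [-1.4  5.2 -4.7] M [ 0.9   0.17 -0.  ] gap 0.4435 ytool [ 0.993  0.116 -0.001] yaw 0.116
head top z 69.49 in tool -3.55
```

The tug gives softly: 2.6 mm for about 8 N. So my earlier downward push probably forced the screw one pitch (5 mm) past its thread. I'll mend that by going back to the gap, lifting it to the proper level and running the turn again without pressing.

servo_tool(gripper=[0.3, 0.3, 0.3, 0.3, 0.3, 0.3, 0.3, 0.3, 0.3, 0.3], dp=[[0, 0, -0.0001], [0, 0, -0.0001], [0, 0, -0.0001], [0, 0, -0.0001], [0, 0, -0.0001], [0, 0, -0.0001], [0, 0, -0.0001], [0, 0, -0.0001], [0, 0, 0], [0, 0, 0]], spin=[-0.12, -0.12, -0.12, -0.12, -0.12, -0.12, -0.12, -0.12, 0, 0])

```text
clock: 12.55
ee_pos: [561.7, -63.1, 66.7]
ee_rot: [-0.001, 0.245, 0.97, 0.0]
contact_force: [-1.7, 5.5, -4.2]
finger_gap: 0.445
```

```bash
python3 -c "
from h import *
headz('w12')"
```

```text
t 12.55 p [561.71 -63.13  66.67] q [-1.330e-01  6.080e-01  1.855e+00  1.000e-03  6.810e-01 -1.210e+00] F [-1.7  5.5 -4.2] M [1.09 0.21 0.02] gap 0.4455 ytool [ 0.474  0.88  -0.   ] yaw 1.0766
head top z 70.28 in tool -3.62
```

servo_tool(gripper=[0.3, 0.3, 0.3, 0.3, 0.3, 0.3], dp=[[0, 0, -0.0005], [0, 0, -0.0005], [0, 0, -0.0005], [0, 0, -0.0005], [0, 0, 0], [0, 0, 0]], spin=[0, 0, 0, 0, 0, 0])

```text
clock: 13.1
ee_pos: [561.6, -63.1, 67.7]
ee_rot: [-0.001, 0.245, 0.97, 0.0]
contact_force: [1.5, 5.9, -15.5]
finger_gap: 0.45
```

```bash
python3 -c "
from h import *
headz('w13')"
```

```text
t 13.1 p [561.61 -63.06  67.74] q [-1.330e-01  6.060e-01  1.855e+00  1.000e-03  6.830e-01 -1.210e+00] F [  1.5   5.9 -15.5] M [ 1.07 -0.24  0.  ] gap 0.4497 ytool [ 0.475  0.88  -0.   ] yaw 1.076
head top z 71.3 in tool -3.56
```

Past about 2–3 mm of lift the thread holds firmly (15 N), so the screw is caught and follows the pitch. Forcing it further would be wrong. I'll lower the hand back to rest and turn forward to the one-turn depth.

servo_tool(gripper=[0.3, 0.3, 0.3, 0.3, 0.3, 0.3, 0.3, 0.3, 0.3, 0.3, 0.3, 0.3, 0.3, 0.3, 0.3, 0.3, 0.3], dp=[[0, 0, 0.0006], [0, 0, 0.0006], [0, 0, 0.0006], [0, 0, 0.0006], [0, 0, 0.0006], [0, 0, 0.0005], [0, 0, 0.0005], [0, 0, 0], [0, 0, 0.0001], [0, 0, 0.0001], [0, 0, 0.0001], [0, 0, 0.0001], [0, 0, 0.0001], [0, 0, 0.0001], [0, 0, 0.0001], [0, 0, 0], [0, 0, 0]], spin=[0, 0, 0, 0, 0, 0, 0, 0, 0.12, 0.12, 0.12, 0.12, 0.12, 0.12, 0.12, 0, 0])

```text
clock: 14.57
ee_pos: [561.9, -63.3, 64.3]
ee_rot: [-0.001, 0.619, 0.785, -0.0]
contact_force: [-2.3, 5.2, -1.5]
finger_gap: 0.448
```

```bash
python3 -c "
from h import *
headz('w14')"
```

```text
t 14.57 p [561.87 -63.28  64.31] q [-0.133  0.612  1.855  0.     0.676 -0.369] F [-2.3  5.2 -1.5] M [0.93 0.38 0.01] gap 0.4479 ytool [ 0.972  0.233 -0.001] yaw 0.2354
head top z 67.89 in tool -3.58
```

View pics/w14.png

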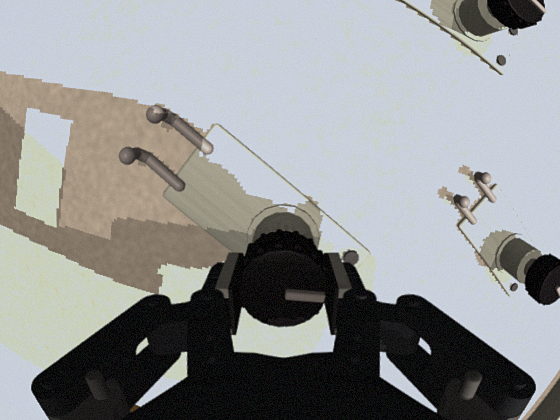

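The head is still gripped between the pads ((284,290), pointer at (305,296)), with its top at 67.9 mm, so sink is about 9.7 mm. Bystander check, then hand in.

```bash
python3 - <<'E'
from h import *
s=save('scene','scene2'); a=dict(np.load('pics/scene0.npz'))['frame'].astype(int); b=s['frame'].astype(int)
for n,(u,v) in dict(tea=(438,199),pen=(156,155),flash=(137,210)).items():
    A=a[v-25:v+25,u-25:u+25].mean(-1).astype(np.float32);B=b[v-25:v+25,u-25:u+25].mean(-1).astype(np.float32)
    print(n,'mean diff',abs(A-B).mean().round(2),'shift',np.round(cv2.phaseCorrelate(A,B)[0],2))
st(); print(ctrl.get_obs()['qvel'].round(3)); print(ctrl.finish_job()); st()
E
```

```text
tea mean diff 7.8 shift [-0.    0.01]
pen mean diff 6.66 shift [-0.02  0.01]
flash mean diff 8.0 shift [0.   0.03]
t 14.67 p [561.89 -63.26  64.31] q [-0.133  0.612  1.855  0.     0.676 -0.37 ] F [-2.1  4.8 -2.1] M [ 0.85  0.37 -0.04] gap 0.4432 ytool [ 0.972  0.234 -0.001] yaw 0.236
[ 0.001  0.001 -0.    -0.001  0.     0.   ]
the job is handed in; nothing more can be done
None
the job is handed in; nothing more can be done
```

I handed the job in with the screw at about one-turn depth, still gripped and standing still, but it did not get there by a full forward turn.

**What I did**
- I gripped the largest black head (40 mm, axis at about (562, −63) mm) and turned it back 1.3 rad. It dropped into the thread there, sunk about 5–5.9 mm by the wrist camera.
- I then turned it forward. After only 1.7 rad the head stood 10.7 mm below its start (scene and wrist cameras agree), not the roughly 6 mm expected. My downward push of about 9 N probably forced it one pitch past its thread.
- A full turn from there would have run it down hard, so I did not make one. The net forward turn from the drop is only about 0.7 rad.

**Last checks**
- **Thread:** turning back 0.84 rad, the head rose 0.73 mm, close to the thread's pitch, although the hand was rising by about the same amount. An upward pull gave softly for 2–3 mm, more than the stated 0.8 mm play, and then held at 15 N. I take it as caught, but it may be a pitch deeper than the turning alone would give.
- **Final depth:** about 9.7 mm by the wrist camera, or about 1 mm less if measured from the head just after gripping. Both lie within the 7.8–11.8 mm band.
- **Grip:** the fingers stopped on the head at 0.44–0.45 opening against a commanded 0.3, and the arm was still. I did not measure the grip force directly.
- **Bystanders:** tealight holder, pen block and flashlight shifted less than 0.05 pixel in the scene view.

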